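Seat and lock a workpiece in a dowelling jig

ROBOT

A 6-joint arm with a two-finger parallel gripper is mounted at the origin on the work surface; the furniture and walls round the work are solid. World frame = base frame: x ahead of the robot, y to its left, z up, the work surface at z = 0. Lengths are in m, angles in degrees, forces in N, time in s.
With the tool pointing down it reaches from about 0.35 to 0.8 m from the base axis. Payload 7.3 kg.
Tool frame: the origin (TCP) lies between the finger pads; the fingertips stand manip.tip_extent ahead of it and the grasp point (between the pads) lies 11 mm behind it (manip.tip_extent is the distance from the TCP to the fingertips, in m); z points along the fingers, y is the line along which they close (so a half turn about z gives the same grasp; the last joint's range is limited). The gripper opens to 85 mm and grips with 20 to 120 N. Pads are 22 mm wide; open, the fingers measure 114 mm over their backs; the gripper's body (76 mm by 85 mm) begins 54 mm behind the grasp point. The pads swing forward as they close: fully open they stand 13 mm farther back than shut.
Start: joints at [57.582, 19.595, 87.324, -0, 73.075, -8.365], TCP at [0.214, 0.479, 0.239] pointing down, gripper open.
Joint ranges: [-145.02, 145.02], [-44.19, 115.74], [2.07, 154.8], [-57.11, 237.11], [16.16, 152.29], [-177.93, 177.93]. Speed limits (degrees/s): [147.25, 147.25, 180, 180, 180, 180].

INTERFACE

Orientations are given as a 3x3 rotation matrix whose columns are the frame's x, y, z axes.
In Python, from workcell import manip, vision gives the robot as it stands. The module is installed in compiled form; this text tells all that it offers.
- The arm moves only by the tool play_rows, never from a script. Its argument "series" is a list of rows, each a list of 6 numbers: the shift along the world's x, y, z in mm, then the turn, a rotation vector about the world's x, y, z in degrees. In form: [[tx, ty, tz, ax, ay, az], ...]. A call has 1 to 10 rows; each row shifts and turns the commanded pose from where the row before left it; what a row does not reach is not made up. A row lasts 1/8 s, in which the tool goes at most 62.5 mm and 10.7 degrees, less where a joint would pass 70% of its speed; a pose out of reach is approached as far as the arm can. A call is refused whole if a number of a shift passes 62.5 or a number of a turn 10.7, either way. A call with a gripper value outside its range is refused whole. "grip" is the opening in per cent of the stroke, from 0 (shut) to 100 (fully open), set as the call begins (left out, the last holds). The fingers move at their own pace and stop on an object; "force" is the grip in N (left out, the last holds). Time passes only in rows, so rows that do not move let the fingers close. It gives the time, the measured TCP pose, the force, the opening and the grip force at its end, in the units of the state.
- manip.state(): the state, without advancing time (a new reading comes with each control period).
- vision.snapshot(name): name is "scene" or "top"; returns the picture (480x640x3 uint8, blue, green, red); there is no depth.
- vision.camera_model(name): a dict with "fx", "fy", "cx", "cy" (pixels), "R" (3x3) and "t" (3): a world point X has camera coordinates R X + t. Camera axes: x right, y down, z forward; pixel columns grow to the right and rows downward; lengths in m; the calibration is good to about 2 mm. A picture is of the moment at which its call begins. camera_model takes no time and is no camera call.
- manip.job_done(): hands the job in; it is judged then, once.
The state is a dict: "clock": time; "joint_positions": joint angles; "dq": joint speeds; "joint_efforts": joint torques, N m; "ee_pos": TCP position; "orientation": TCP orientation; "wrist_force": force on the tool from outside, world axes, zero at the start; "wrist_torque": the same for the moment, N m; "grip_width": finger opening in m; "gripper_force": force on a finger pad.
Only numpy, scipy, OpenCV 4.12 (cv2) and the standard library are available. Lean on these libraries where they do the work, as an engineer would, in place of code of your own. Each camera call takes 0.05 s, during which the arm holds its last target. There are 200 camera calls.

TASK

Get the oak offcut in the dowelling jig ready for drilling: push it with the fingertips across the base board against the long fence and along it, until it lies flat to the fence with its end butted against the metal bushing block. Then push the cam lever round as far as it goes, so that the cam locks the offcut there. Only push: never lift or tip the offcut, and do not disturb the pine block, the tape measure or the small box of screws.

Things in the scene. Friction and masses are not known exactly. Their poses are not given: they have to be found in the camera images.
- workpiece: oak offcut, the workpiece: plain brown wooden block 45 x 120 x 22 mm (x, y, z), loose, about 0.1 kg, lying flat on the jig's base board, right of the cam. Origin at the centre of its underside, y along its length, z up. It starts clear of fence and stop and may lie askew, by at most 0.3 rad to the jig.
- jig: dowelling jig, screwed to the table: plywood base board 200 x 340 x 18 mm (x, y, z), origin at the centre of its underside, z up. Board top at z = 18 mm. On its far (+x) side a straight wooden fence runs along y from -165 to +165 mm, 18 mm high above the board; its face looks to -x and lies at x = 70 mm in the jig's frame.
- jig_corner (a point): inner corner on the board's top where the fence's face meets the face of the aluminium bushing block, the end stop at the left (+y) end; that face looks to the jig's -y and lies at y = 125 mm. The block is 26 mm thick (y), spans x = 15 to 70 mm and is 34 mm high above the board; two drill bushings stick out of its outer side.
- seat (a point): where the centre of the offcut's underside comes when it is seated, its length parallel to the fence (jig's y): 22.5 mm from the fence, 60 mm from the bushing block; x = 47.5, y = 65 mm in the jig's frame
- cam_pivot (a point): point on the upright axis about which the cam and its lever turn, on the board's top; in the jig's frame x = -1.4, y = 85 mm
- cam: the cam and its lever: a dark steel eccentric disc, diameter 40 mm, centred 7 mm off the pivot, from 1.5 to 18 mm above the board. Origin on the pivot axis, 1.5 mm above the board. Lever open, it stands 5 mm or more clear of a seated offcut's near side; as the lever swings over, the disc bulges toward the fence and first bears on a seated offcut at about 1.4 rad.
- cam_lever (a joint): angle of the cam lever, rad: 0 = open (pointing to the jig's -x and 10 degrees toward +y, roughly at the robot), 1.745 = over, at its stop (along the jig's -y, to the right). Grows counter-clockwise seen from above. It starts between 0 and 0.35 and stays where it is left; moving it takes about 2 N at the grip, more over the last 0.4 rad as the cam bites (about 15 N at most).
- lever_grip (a point): middle of the black round grip at the lever's end, 58 mm from the pivot and 26 mm above the board; the grip is a bar 15 mm thick and 47 mm long with round ends, lying along the lever, from 18.5 to 33.5 mm above the board, with free space under it and round it
- pine_block: bystander: pine block 60 x 170 x 30 mm lying on the table near the jig; origin at the centre of its underside
- tape_measure: bystander: yellow tape measure 40 x 74 mm, 66 mm high; origin at the centre of its underside
- screw_box: bystander: small card box of screws 52 x 82 x 40 mm, right of and behind the jig; origin at the centre of its underside

How it is judged:
By the outcome, as a careful person would: the job done as asked, in the order asked, and still so for the second after the job is handed in, with the robot touching nothing.
It also fails if it takes over 56 s, if anything falls off the work surface, if the arm or the gripper's body presses on something with over 40 N, if the wrist force passes 120 N, or if a joint passes its speed limit or range.

## Working session

There is one attempt and no reset: what is moved stays moved. The work goes in short steps, Python scripts to look and compute and a tool call to move; the robot and the scene stay as the last step left them, time stands still between calls to the robot, and variables do not carry over. Pictures are saved under pics/ and viewed, at most 10 in all, crops included, and the job is handed in when it is done.

Besides the shell and the picture viewer there is one more tool, called after ">>>" as name(argument=value, ...), one argument or row to a line, values as JSON. play_rows: Moves the arm, as the interface text tells. Its arguments: {"type":"object","properties":{"series":{"type":"array","items":{"type":"array","items":{"type":"number"}}},"grip":{"type":"number"},"force":{"type":"number"}},"required":["series"]}

```bash
mkdir -p pics
python3 - <<'E'
from workcell import manip, vision
import cv2, numpy as np
s=manip.state();print({k:np.round(v,3).tolist() for k,v in s.items()}, manip.tip_extent)
for n in("scene","top"):
    cv2.imwrite(f"pics/{n}0.png",vision.snapshot(n)); m=vision.camera_model(n); print(n,m)
E
```

```text
{'clock': 0.0, 'joint_positions': [57.582, 19.636, 87.377, 0.001, 73.077, -8.364], 'dq': [0.004, -0.035, 0.006, -0.062, 0.1, -0.046], 'joint_efforts': [0.0, -43.367, -24.601, -0.0, 0.008, 0.0], 'ee_pos': [0.214, 0.479, 0.239], 'orientation': [[-0.913, 0.408, -0.001], [0.408, 0.913, -0.001], [0.0, -0.002, -1.0]], 'wrist_force': [-0.005, 0.086, 0.769], 'wrist_torque': [0.008, 0.032, -0.081], 'gripper_force': 0.0, 'grip_width': 0.086} 0.008
scene {'fx': 602.5464014818563, 'fy': 602.5464014818563, 'cx': 322.95933678356147, 'cy': 239.51666185244093, 'R': array([[ 0.8784463 , -0.47774263,  0.00969896],
       [-0.22132887, -0.42478829, -0.87782028],
       [ 0.42349218,  0.76897132, -0.47889194]]), 't': array([-0.48977029,  0.09749128,  1.00020922])}
top {'fx': 491.1904190629964, 'fy': 491.1904190629964, 'cx': 318.28197462241076, 'cy': 235.04285181746639, 'R': array([[ 0.01552195, -0.99986412, -0.00555049],
       [-0.99450102, -0.01486321, -0.10366679],
       [ 0.1035702 ,  0.00712908, -0.9945966 ]]), 't': array([-0.12819772,  0.4650267 ,  1.06867918])}
```

View pics/top0.png

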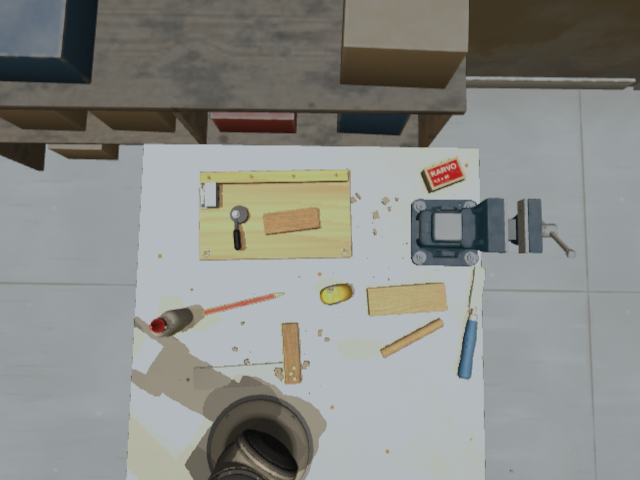

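View pics/scene0.png

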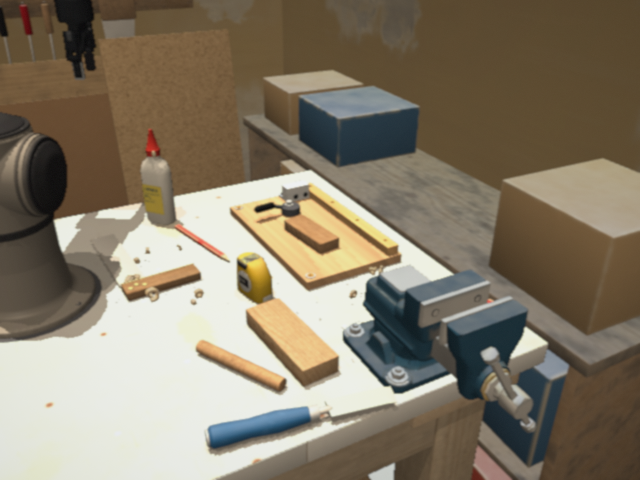

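The top view shows the jig at u 200–352, v 170–260. The offcut is at about (292,220), with the cam at (238,214) and the grip at (237,240). The tape is at (336,294), the pine block at (407,298) and the screw box at (443,174).

```bash
cat > h.py <<'E'
from workcell import manip, vision
import cv2, numpy as np
def ray(n,uv,z):
    m=vision.camera_model(n);R,t=m["R"],m["t"];C=-R.T@t
    d=R.T@np.array([(uv[0]-m["cx"])/m["fx"],(uv[1]-m["cy"])/m["fy"],1]);return (C+d*(z-C[2])/d[2])[:2]
def proj(n,X):
    m=vision.camera_model(n);c=m["R"]@X+m["t"];return np.array([m["fx"]*c[0]/c[2]+m["cx"],m["fy"]*c[1]/c[2]+m["cy"]])
E
python3 - <<'E'
from h import *
im=cv2.imread("pics/top0.png")
c=im[160:270,190:362]; cv2.imwrite("pics/c0.png",cv2.resize(c,None,fx=4.6,fy=4.6,interpolation=cv2.INTER_CUBIC))
hsv=cv2.cvtColor(im,cv2.COLOR_BGR2HSV)
for p in((292,220),(280,245),(250,195),(237,240),(238,214),(300,176)): print(p,hsv[p[1],p[0]])
E
```

```text
(292, 220) [ 17 106 173]
(280, 245) [ 31  65 181]
(250, 195) [ 28  68 179]
(237, 240) [23 22 46]
(238, 214) [ 40   6 125]
(300, 176) [ 31  85 181]
```

View pics/c0.png

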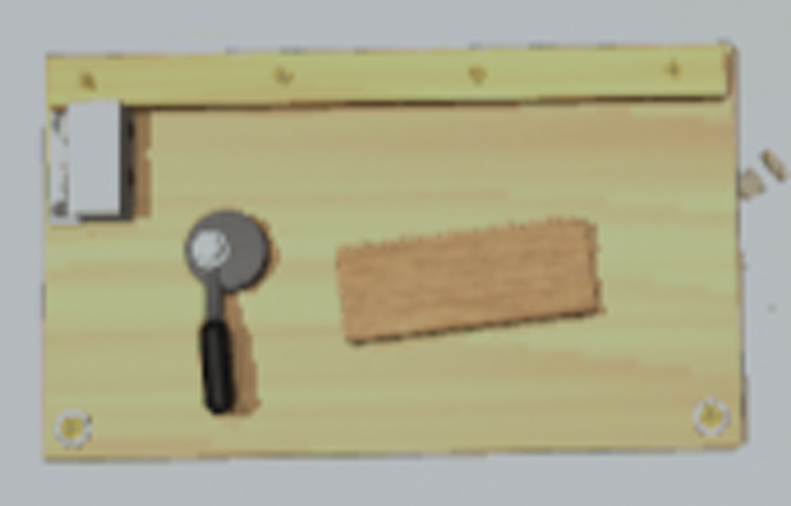

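The crop shows the following, in crop px (4.6x):
- Board front edge runs (44,460) to (741,450).
- Fence top inner edge runs (130,107) to (725,98).
- Stop block's top right edge is at x≈121.
- Offcut top corners are (335,248), (593,218), (600,308), (350,340).
- Pivot is at (209,249) and the grip spans (214,322) to (218,412).

```bash
cat >> h.py <<'E'
def jig():
    C=lambda x,y,z: ray("top",(190+x/4.6-.4,160+y/4.6-.4),z)
    return C
E
python3 - <<'E'
from h import *
C=jig()
for n,x,y,z in [("BL",44,460,.018),("BR",741,450,.018),("F1",130,107,.036),("F2",725,98,.036),("FT1",47,55,.036),("FT2",733,45,.036),("S1",122,101,.052),("S2",120,214,.052),("o1",335,248,.04),("o2",593,218,.04),("o3",600,308,.04),("o4",350,340,.04),("piv",209,249,.04),("g1",214,322,.044),("g2",218,412,.044),("disc",228,250,.036)]:
    print(n,np.round(C(x,y,z)*1000,1))
bl,br=C(44,460,.018),C(741,450,.018)
f1,f2=C(130,107,.036),C(725,98,.036)
yd=(f1-f2)/np.linalg.norm(f1-f2); th=np.degrees(np.arctan2(-yd[0],yd[1]));print("jig yaw",th, np.degrees(np.arctan2(-(bl-br)[0],(bl-br)[1])))
xd=np.array([yd[1],-yd[0]])
mid=(bl+br)/2; print("origin from board",mid+.1*xd)
s=C(121,150,.052); 
# origin from fence & stop
fm=(f1+f2)/2; o=fm+xd*(-.07); o=o+yd*((s-o)@yd-.125); print("origin fence/stop",o)
E
```

```text
BL [408.6 143.4]
BR [ 418.5 -193.9]
F1 [579.1 104.2]
F2 [ 587.7 -183.6]
FT1 [604.2 145.4]
FT2 [ 613.8 -187.3]
S1 [578.6 104.6]
S2 [524.1 103.6]
o1 [511.1   2.5]
o2 [ 527.4 -120.8]
o3 [ 484.  -124.8]
o4 [466.9  -5.8]
piv [509.7  62.9]
g1 [474.1  58.6]
g2 [431.3  55.3]
disc [509.9  54.5]
jig yaw 1.7020225721650526 1.6935600506782937
origin from board [ 0.51351819 -0.02229215]
origin fence/stop [ 0.51283023 -0.02206833]
```

>>> play_rows(
  series=[
    [50, -30, 0, 0, 0, 6.45],
    [50, -30, 0, 0, 0, 6.45],
    [50, -30, 0, 0, 0, 6.45],
    [50, -30, 0, 0, 0, 6.45],
    [23, -53, 0, 0, 0, 0],
    [0, -53, 0, 0, 0, 0],
    [0, -53, 0, 0, 0, 0],
    [0, -53, 0, 0, 0, 0],
    [0, -53, 0, 0, 0, 0],
    [0, -53, 0, 0, 0, 0],
  ],
  grip=60,
)

```text
clock: 1.35
ee_pos: [0.4365, 0.0398, 0.2392]
orientation: [[-1.0, -0.031, -0.0], [-0.031, 1.0, 0.0], [0.0, 0.0, -1.0]]
wrist_force: [0.6, -1.2, 0.5]
grip_width: 0.0511
gripper_force: 0.0
```

>>> play_rows(
  series=[
    [0, -52, 0, 0, 0, 0],
    [0, -53, 0, 0, 0, 0],
    [0, 0, -40, 0, 0, 0],
    [0, 0, -30, 0, 0, 0],
    [0, 0, 0, 0, 0, 0],
    [0, 0, 0, 0, 0, 0],
  ],
)

```text
clock: 2.1
ee_pos: [0.4375, -0.0636, 0.1702]
orientation: [[-1.0, -0.031, 0.001], [-0.031, 1.0, -0.0], [-0.001, -0.0, -1.0]]
wrist_force: [-0.1, -0.2, 0.3]
grip_width: 0.0511
gripper_force: 0.0
```

Run:
```python
from h import *
s=manip.state();print({k:np.round(s[k],3).tolist() for k in("clock","ee_pos","orientation","wrist_force","grip_width")}, manip.tip_extent)
cv2.imwrite("pics/t1.png",cv2.resize(vision.snapshot("scene")[150:350,200:440],None,fx=3,fy=3))
```

```text
{'clock': 2.1, 'ee_pos': [0.438, -0.064, 0.17], 'orientation': [[-1.0, -0.031, 0.001], [-0.031, 1.0, -0.0], [-0.001, -0.0, -1.0]], 'wrist_force': [-0.078, -0.193, 0.344], 'grip_width': 0.051} 0.008
```

View pics/t1.png

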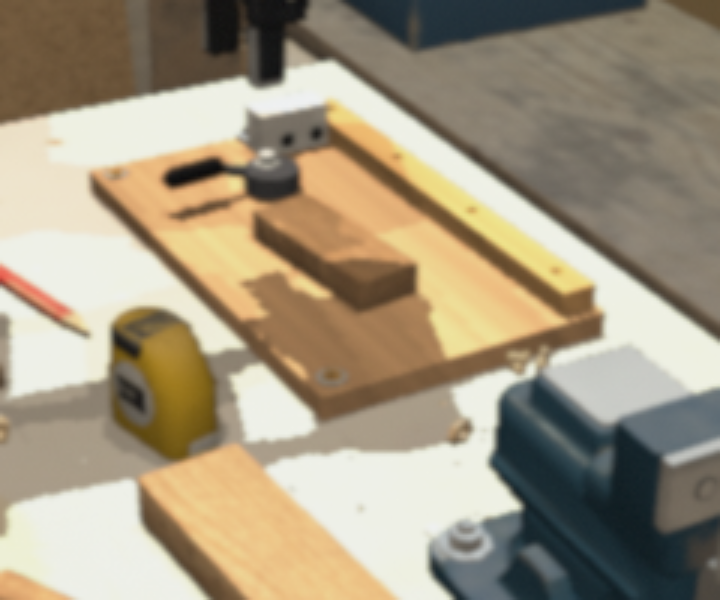

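The near fingertip's bottom is at crop (266,83), which is image (288.7,177.7). I'll check its height from that.

Run:
```python
from h import *
for z in (.14,.15,.16,.17,.18): print(z,[proj("scene",np.array([.4375,y,z])).round(1).tolist() for y in(-.064-.026,-.064-.035,-.03)])
```

```text
0.14 [[287.9, 191.3], [290.1, 193.2], [273.6, 179.3]]
0.15 [[287.8, 186.0], [290.0, 187.9], [273.4, 174.2]]
0.16 [[287.7, 180.7], [289.9, 182.5], [273.3, 169.0]]
0.17 [[287.6, 175.3], [289.8, 177.1], [273.1, 163.8]]
0.18 [[287.4, 169.8], [289.7, 171.6], [272.9, 158.6]]
```

>>> play_rows(
  series=[
    [0, 0, -50, 0, 0, 0],
    [0, 0, -50, 0, 0, 0],
    [0, 0, -30, 0, 0, 0],
    [0, 0, -13, 0, 0, 0],
    [0, 0, 0, 0, 0, 0],
    [10, 0.3, 0, 0, 0, 0],
    [10, 0.3, 0, 0, 0, 0],
    [8, 0.2, 0, 0, 0, 0],
    [8, 0.2, 0, 0, 0, 0],
    [8, 0.2, 0, 0, 0, 0],
  ],
)

```text
clock: 3.4
ee_pos: [0.4812, -0.0623, 0.0263]
orientation: [[-1.0, -0.03, -0.001], [-0.03, 1.0, 0.0], [0.001, 0.0, -1.0]]
wrist_force: [-1.6, -0.1, 1.6]
grip_width: 0.0512
gripper_force: 1.0
```

>>> play_rows(
  series=[
    [7, 0.2, 0, 0, 0, 0],
    [7, 0.2, 0, 0, 0, 0],
    [7, 0.2, 0, 0, 0, 0],
    [7, 0.2, 0, 0, 0, 0],
    [6, 0.2, 0, 0, 0, 0],
    [0, 0, 0, 0, 0, 0],
  ],
)

```text
clock: 4.15
ee_pos: [0.5157, -0.0614, 0.0263]
orientation: [[-1.0, -0.031, 0.001], [-0.031, 1.0, -0.0], [-0.001, -0.0, -1.0]]
wrist_force: [-0.0, -0.8, 0.7]
grip_width: 0.0512
gripper_force: 0.0
```

>>> play_rows(
  series=[
    [3, 0.1, 0, 0, 0, 0],
    [3, 0.1, 0, 0, 0, 0],
    [2, 0, 0, 0, 0, 0],
    [2, 0, 0, 0, 0, 0],
    [0, 0, 0, 0, 0, 0],
  ],
)

```text
clock: 4.78
ee_pos: [0.5253, -0.0612, 0.0264]
orientation: [[-1.0, -0.03, 0.001], [-0.03, 1.0, -0.0], [-0.001, -0.0, -1.0]]
wrist_force: [-0.1, -1.0, -0.0]
grip_width: 0.0513
gripper_force: 0.0
```

>>> play_rows(
  series=[
    [1.5, 0, 0, 0, 0, 0],
    [1.5, 0, 0, 0, 0, 0],
    [1, 0, 0, 0, 0, 0],
    [0, 0, 0, 0, 0, 0],
  ],
)

```text
clock: 5.28
ee_pos: [0.5291, -0.0611, 0.0263]
orientation: [[-1.0, -0.031, 0.0], [-0.031, 1.0, 0.0], [-0.0, 0.0, -1.0]]
wrist_force: [-1.2, 0.9, 0.5]
grip_width: 0.0512
gripper_force: 0.6
```

Run:
```python
from h import *
s=manip.state();print(s["wrist_force"].round(1) if hasattr(s["wrist_force"],"round") else s["wrist_force"])
a=vision.snapshot("top")[160:270,190:362]
cv2.imwrite("pics/t2.png",cv2.resize(a,None,fx=4.6,fy=4.6,interpolation=cv2.INTER_CUBIC))
```

```text
[-1.2  0.9  0.5]
```

View pics/t2.png

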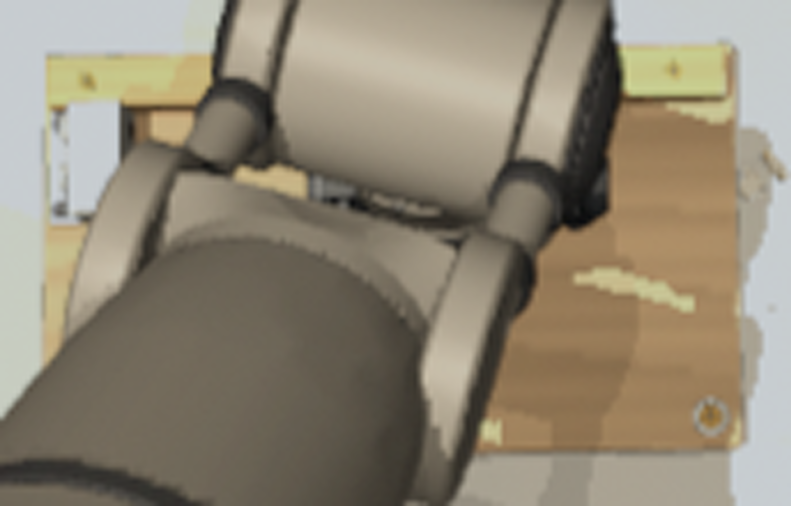

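The arm hides the offcut from above, so I'll keep pushing gently and go by force.

>>> play_rows(
  series=[
    [1, 0, 0, 0, 0, 0],
    [1, 0, 0, 0, 0, 0],
    [0, 0, 0, 0, 0, 0],
  ],
)

```text
clock: 5.7
ee_pos: [0.5306, -0.0612, 0.0263]
orientation: [[-1.0, -0.031, -0.001], [-0.031, 1.0, 0.0], [0.001, 0.0, -1.0]]
wrist_force: [-4.4, -0.8, 2.6]
grip_width: 0.0515
gripper_force: 1.9
```

>>> play_rows(
  series=[
    [1, 0, 0, 0, 0, 0],
    [0, 0, 0, 0, 0, 0],
  ],
)

```text
clock: 5.95
ee_pos: [0.5306, -0.0612, 0.0262]
orientation: [[-1.0, -0.031, -0.003], [-0.031, 1.0, 0.0], [0.003, 0.0, -1.0]]
wrist_force: [-6.4, -0.9, 5.2]
grip_width: 0.0513
gripper_force: 3.8
```

>>> play_rows(
  series=[
    [-20, -0.5, 0, 0, 0, 0],
    [0, 0, 35, 0, 0, 0],
    [0, 0, 35, 0, 0, 0],
    [10, -45, 0, 0, 0, 0],
    [40, -50, 0, 0, 0, 0],
    [0, 0, 0, 0, 0, 0],
    [0, 0, 0, 0, 0, 0],
    [0, 0, 0, 0, 0, 0],
  ],
  grip=0,
  force=60,
)

```text
clock: 6.95
ee_pos: [0.5605, -0.1544, 0.0962]
orientation: [[-1.0, -0.031, -0.001], [-0.031, 1.0, 0.001], [0.001, 0.001, -1.0]]
wrist_force: [-0.7, -0.4, 0.0]
grip_width: 0.0002
gripper_force: 0.0
```

>>> play_rows(
  series=[
    [0, 0, -30, 0, 0, 0],
    [0, 0, -22, 0, 0, 0],
    [0, 0, -10, 0, 0, 0],
    [0, 0, 0, 0, 0, 0],
  ],
)

```text
clock: 7.45
ee_pos: [0.5607, -0.1548, 0.0341]
orientation: [[-1.0, -0.031, -0.001], [-0.031, 1.0, 0.0], [0.001, 0.001, -1.0]]
wrist_force: [0.2, -0.4, 1.0]
grip_width: 0.0002
gripper_force: 0.0
```

Run:
```python
from h import *
s=manip.state();print(s["ee_pos"],s["grip_width"],manip.tip_extent)
a=vision.snapshot("scene")[170:290,220:410]
cv2.imwrite("pics/t3.png",cv2.resize(a,None,fx=4,fy=4,interpolation=cv2.INTER_CUBIC))
```

```text
[ 0.56073496 -0.15484832  0.03413041] 0.00020487480364653277 0.008
```

View pics/t3.png

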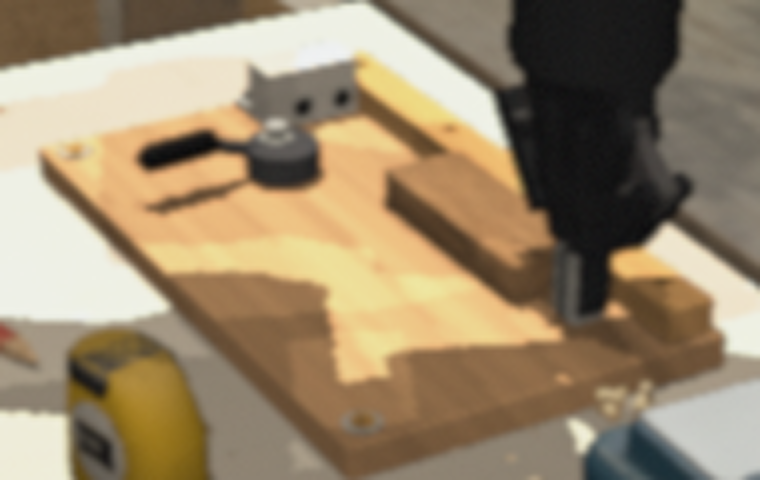

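Crop t3 shows the offcut flat along the fence, at crop (470,230). The closed fingers stand behind its right end at (585,290). Next I'll push it along +y.

>>> play_rows(
  series=[
    [-0.3, 12, 0, 0, 0, 0],
    [-0.3, 10, 0, 0, 0, 0],
    [-0.3, 10, 0, 0, 0, 0],
    [-0.2, 10, 0, 0, 0, 0],
    [-0.2, 10, 0, 0, 0, 0],
    [-0.2, 10, 0, 0, 0, 0],
    [-0.2, 10, 0, 0, 0, 0],
    [-0.2, 10, 0, 0, 0, 0],
    [-0.2, 10, 0, 0, 0, 0],
    [-0.2, 8, 0, 0, 0, 0],
  ],
)

```text
clock: 8.75
ee_pos: [0.5584, -0.0559, 0.0349]
orientation: [[-1.0, -0.031, -0.0], [-0.031, 1.0, -0.002], [0.0, -0.002, -1.0]]
wrist_force: [-4.0, -7.6, 6.1]
grip_width: 0.0002
gripper_force: 4.0
```

>>> play_rows(
  series=[
    [-0.2, 5, 0, 0, 0, 0],
    [-0.1, 4, 0, 0, 0, 0],
    [0, 3, 0, 0, 0, 0],
    [0, 2, 0, 0, 0, 0],
    [0, 0, 0, 0, 0, 0],
  ],
)

```text
clock: 9.38
ee_pos: [0.5581, -0.0419, 0.0347]
orientation: [[-1.0, -0.031, -0.0], [-0.031, 1.0, -0.001], [0.0, -0.001, -1.0]]
wrist_force: [-2.2, -4.8, 3.6]
grip_width: 0.0
gripper_force: 2.7
```

>>> play_rows(
  series=[
    [-0.1, 3, 0, 0, 0, 0],
    [-0.1, 3, 0, 0, 0, 0],
    [-0.1, 2, 0, 0, 0, 0],
    [0, 0, 0, 0, 0, 0],
  ],
)

```text
clock: 9.88
ee_pos: [0.5579, -0.0336, 0.0346]
orientation: [[-1.0, -0.031, -0.0], [-0.031, 1.0, -0.001], [0.0, -0.001, -1.0]]
wrist_force: [-1.6, -4.5, 3.4]
grip_width: -0.0001
gripper_force: 2.3
```

Run:
```python
from h import *
a=vision.snapshot("scene")[170:290,220:410]
cv2.imwrite("pics/t4.png",cv2.resize(a,None,fx=4,fy=4,interpolation=cv2.INTER_CUBIC))
```

```text
(no output)
```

View pics/t4.png

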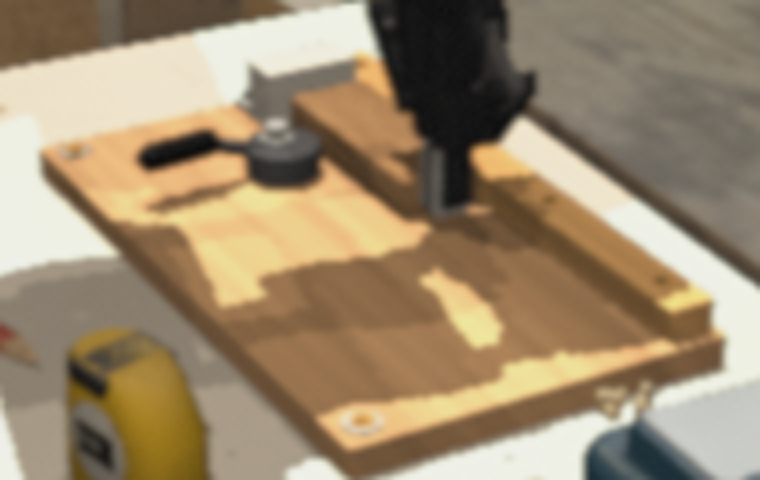

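Crop t4 shows the offcut along the fence, with its far end at (295,95) almost at the stop. I'll go on in small steps until the force rises.

>>> play_rows(
  series=[
    [-0.1, 1.5, 0, 0, 0, 0],
    [0, 1.5, 0, 0, 0, 0],
    [0, 0, 0, 0, 0, 0],
  ],
)

```text
clock: 10.3
ee_pos: [0.5579, -0.0305, 0.0345]
orientation: [[-1.0, -0.031, -0.0], [-0.031, 1.0, -0.0], [0.0, -0.0, -1.0]]
wrist_force: [-1.6, -4.4, 3.4]
grip_width: -0.0
gripper_force: 2.2
```

>>> play_rows(
  series=[
    [0, 1.5, 0, 0, 0, 0],
    [0, 0, 0, 0, 0, 0],
  ],
)

```text
clock: 10.55
ee_pos: [0.5579, -0.029, 0.0345]
orientation: [[-1.0, -0.031, -0.0], [-0.031, 1.0, -0.0], [0.0, -0.0, -1.0]]
wrist_force: [-1.2, -3.6, 2.5]
grip_width: -0.0
gripper_force: 2.1
```

>>> play_rows(
  series=[
    [0, 1.5, 0, 0, 0, 0],
    [0, 0, 0, 0, 0, 0],
  ],
)

```text
clock: 10.8
ee_pos: [0.5579, -0.0286, 0.0345]
orientation: [[-1.0, -0.031, -0.0], [-0.031, 1.0, -0.002], [0.0, -0.002, -1.0]]
wrist_force: [-2.4, -10.2, 3.6]
grip_width: 0.0002
gripper_force: 5.0
```

>>> play_rows(
  series=[
    [0.3, -15, 0, 0, 0, 0],
    [0, 0, 35, 0, 0, 0],
    [0, 0, 35, 0, 0, 0],
    [-51, 20, 0, 0, 0, 0],
    [0, 21, 0, 0, 0, 0],
    [0, 0, 0, 0, 0, 0],
  ],
)

```text
clock: 11.55
ee_pos: [0.5071, -0.0004, 0.1044]
orientation: [[-0.999, -0.032, 0.0], [-0.032, 0.999, 0.001], [-0.0, 0.001, -1.0]]
wrist_force: [0.4, 0.1, 0.3]
grip_width: -0.0
gripper_force: 0.0
```

Run:
```python
from h import *
a=vision.snapshot("scene")[170:290,220:410]
cv2.imwrite("pics/t5.png",cv2.resize(a,None,fx=4,fy=4,interpolation=cv2.INTER_CUBIC))
```

```text
(no output)
```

View pics/t5.png

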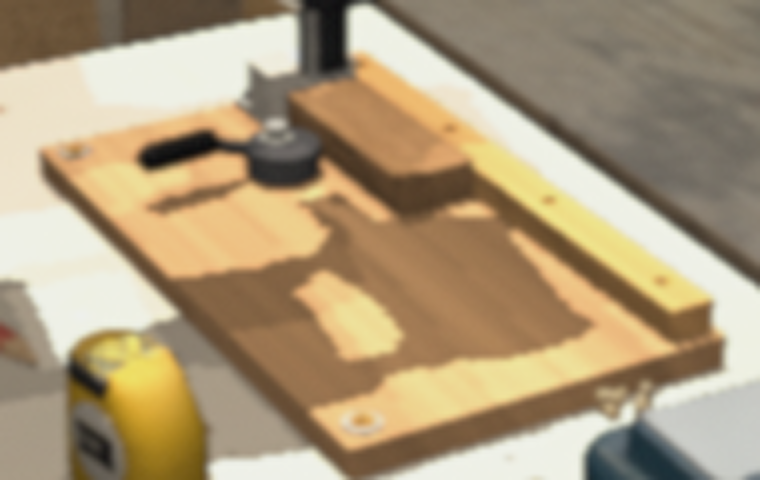

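In crop t5 the offcut lies along the fence, with its far end (300,90) at the stop block. I'll press it once more in x at its rear half.

>>> play_rows(
  series=[
    [0, 0, -35, 0, 0, 0],
    [0, 0, -33, 0, 0, 0],
    [0, 0, 0, 0, 0, 0],
    [9, 0.3, 0, 0, 0, 0],
    [7, 0.2, 0, 0, 0, 0],
    [3, 0, 0, 0, 0, 0],
    [0, 0, 0, 0, 0, 0],
  ],
)

```text
clock: 12.48
ee_pos: [0.5268, -0.001, 0.0368]
orientation: [[-1.0, -0.031, 0.001], [-0.031, 1.0, -0.0], [-0.001, -0.0, -1.0]]
wrist_force: [0.1, 0.4, 0.4]
grip_width: -0.0002
gripper_force: 0.0
```

>>> play_rows(
  series=[
    [1.5, 0, 0, 0, 0, 0],
    [1, 0, 0, 0, 0, 0],
    [0, 0, 0, 0, 0, 0],
  ],
)

```text
clock: 12.85
ee_pos: [0.5286, -0.0009, 0.0363]
orientation: [[-1.0, -0.03, -0.0], [-0.03, 1.0, 0.0], [0.0, 0.0, -1.0]]
wrist_force: [-0.6, 0.1, 0.1]
grip_width: -0.0002
gripper_force: 0.2
```

>>> play_rows(
  series=[
    [1, 0, 0, 0, 0, 0],
    [1, 0, 0, 0, 0, 0],
    [0, 0, 0, 0, 0, 0],
  ],
)

```text
clock: 13.22
ee_pos: [0.5287, -0.0009, 0.0362]
orientation: [[-1.0, -0.031, -0.005], [-0.031, 1.0, 0.0], [0.005, 0.0, -1.0]]
wrist_force: [-7.5, -1.0, 6.2]
grip_width: -0.0002
gripper_force: 3.9
```

The offcut is flat to the fence. Next is the lever: I'll back off, rise, turn −86°, and place the fingers on the +y side of the grip.

>>> play_rows(
  series=[
    [-25, 0, 0, 0, 0, 0],
    [0, 0, 40, 0, 0, -10],
    [0, 0, 44, 0, 0, -10],
    [-20, 30, 0, 0, 0, -10],
    [-20, 30, 0, 0, 0, -10],
    [-16, 29, 0, 0, 0, -10],
    [0, 0, 0, 0, 0, -10],
    [0, 0, 0, 0, 0, -10],
    [0, 0, 0, 0, 0, -10],
    [0, 0, 0, 0, 0, -8.7],
  ],
)

```text
clock: 14.48
ee_pos: [0.4501, 0.0881, 0.1204]
orientation: [[-0.048, 0.999, 0.001], [0.999, 0.048, 0.0], [0.0, 0.001, -1.0]]
wrist_force: [0.3, -0.8, -0.4]
grip_width: -0.0001
gripper_force: 0.0
```

Run:
```python
from h import *
s=manip.state();R=np.array(s["orientation"]);print(np.round(s["ee_pos"],4),"yaw",np.degrees(np.arctan2(R[1,1],R[0,1])),s["joint_positions"])
im=vision.snapshot("scene")[170:290,220:410]
cv2.imwrite("pics/t6.png",cv2.resize(im,None,fx=4,fy=4,interpolation=cv2.INTER_CUBIC))
P=np.array([509.1,63]);f=lambda a,off:P+58*np.array([np.cos(a),np.sin(a)])-off*np.array([-np.sin(a),np.cos(a)])
prev=f(np.radians(183),28);print(prev)
for a in list(range(186,276,6)):
    q=f(np.radians(a),16.2);print(a,q.round(1),(q-prev).round(1));prev=q
```

```text
[0.4501 0.0881 0.1204] yaw 2.749692455105719 [ 1.48405912e+00  2.09372080e+01  1.06938620e+02  3.02136207e-03
  5.20707625e+01 -1.26748998e+00]
[449.71408021  87.92614151]
186 [449.7  73. ] [  0.  -14.9]
192 [449.   66.8] [-0.7 -6.3]
198 [448.9  60.5] [-0.1 -6.3]
204 [449.5  54.2] [ 0.6 -6.3]
210 [450.8  48. ] [ 1.2 -6.2]
216 [452.7  42. ] [ 1.9 -6. ]
222 [455.2  36.2] [ 2.5 -5.8]
228 [458.3  30.7] [ 3.1 -5.5]
234 [461.9  25.6] [ 3.7 -5.1]
240 [466.1  20.9] [ 4.2 -4.7]
246 [470.7  16.6] [ 4.6 -4.3]
252 [475.8  12.8] [ 5.1 -3.8]
258 [481.2   9.6] [ 5.4 -3.2]
264 [486.9   7. ] [ 5.7 -2.6]
270 [492.9   5. ] [ 6. -2.]
```

View pics/t6.png

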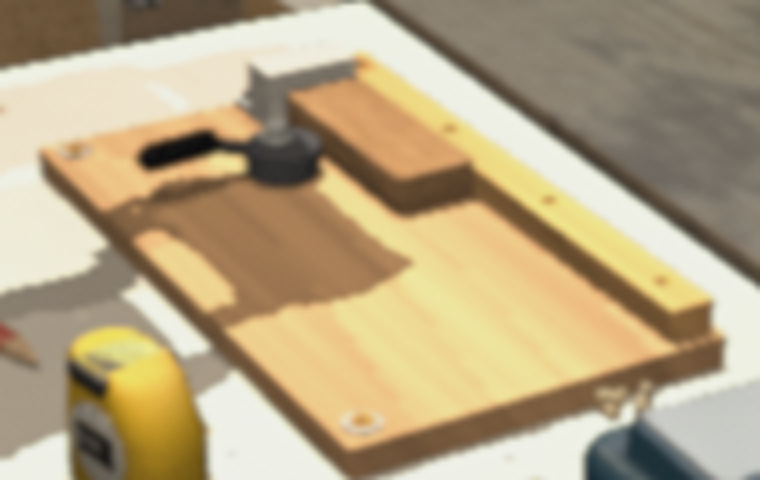

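Crop t6 shows the offcut still seated and the lever still open, with the grip at (180,148). Now I'll descend and swing the lever round.

>>> play_rows(
  series=[
    [0, 0, -45, 0, 0, 0],
    [0, 0, -27, 0, 0, 0],
    [0, 0, -10, 0, 0, 0],
    [0, -8, 0, 0, 0, 3],
    [0, -7, 0, 0, 0, 0],
    [-0.7, -6.3, 0, 0, 0, 6],
    [-0.1, -6.3, 0, 0, 0, 6],
    [0.6, -6.3, 0, 0, 0, 6],
    [0, 0, 0, 0, 0, 0],
  ],
)

```text
clock: 15.65
ee_pos: [0.4501, 0.0538, 0.0389]
orientation: [[-0.406, 0.914, 0.001], [0.914, 0.406, -0.0], [-0.001, 0.001, -1.0]]
wrist_force: [-0.5, -0.4, 0.6]
grip_width: -0.0002
gripper_force: 0.0
```

>>> play_rows(
  series=[
    [1.2, -6.2, 0, 0, 0, 6],
    [1.9, -6, 0, 0, 0, 6],
    [2.5, -5.8, 0, 0, 0, 6],
    [3.1, -5.5, 0, 0, 0, 6],
    [3.7, -5.1, 0, 0, 0, 6],
    [4.2, -4.7, 0, 0, 0, 6],
    [4.6, -4.3, 0, 0, 0, 6],
    [0, 0, 0, 0, 0, 0],
  ],
)

```text
clock: 16.65
ee_pos: [0.4711, 0.0164, 0.0386]
orientation: [[-0.913, 0.409, 0.001], [0.409, 0.913, -0.0], [-0.001, 0.0, -1.0]]
wrist_force: [-0.8, 0.1, 0.0]
grip_width: 0.0001
gripper_force: 0.0
```

>>> play_rows(
  series=[
    [2.5, -2, 0, 0, 0, 3],
    [2.6, -1.8, 0, 0, 0, 3],
    [2.7, -1.7, 0, 0, 0, 3],
    [2.7, -1.5, 0, 0, 0, 3],
    [2.8, -1.4, 0, 0, 0, 3],
    [2.9, -1.2, 0, 0, 0, 3],
    [0, 0, 0, 0, 0, 0],
  ],
)

```text
clock: 17.52
ee_pos: [0.4842, 0.0072, 0.0382]
orientation: [[-0.994, 0.107, -0.006], [0.107, 0.994, 0.0], [0.006, -0.0, -1.0]]
wrist_force: [-8.3, -1.2, 6.0]
grip_width: 0.0001
gripper_force: 4.3
```

>>> play_rows(
  series=[
    [2.9, -1, 0, 0, 0, 3],
    [3, -0.8, 0, 0, 0, 3],
    [2, 0, 0, 0, 0, 0],
    [0, 0, 0, 0, 0, 0],
  ],
)

```text
clock: 18.02
ee_pos: [0.4901, 0.0051, 0.0377]
orientation: [[-1.0, 0.003, -0.01], [0.003, 1.0, -0.0], [0.01, -0.0, -1.0]]
wrist_force: [-13.5, -4.6, 7.2]
grip_width: -0.0002
gripper_force: 7.0
```

>>> play_rows(
  series=[
    [2, 0, 0, 0, 0, 0],
    [1, 0, 0, 0, 0, 0],
    [0, 0, 0, 0, 0, 0],
  ],
)

```text
clock: 18.4
ee_pos: [0.4917, 0.0049, 0.0375]
orientation: [[-1.0, 0.002, -0.013], [0.002, 1.0, -0.0], [0.013, -0.0, -1.0]]
wrist_force: [-18.5, -7.2, 10.3]
grip_width: 0.0
gripper_force: 9.1
```

>>> play_rows(
  series=[
    [2, 0, 0, 0, 0, 0],
    [1, 0, 0, 0, 0, 0],
    [0, 0, 0, 0, 0, 0],
  ],
)

```text
clock: 18.77
ee_pos: [0.4946, 0.0047, 0.0375]
orientation: [[-1.0, 0.002, -0.014], [0.002, 1.0, -0.0], [0.014, -0.0, -1.0]]
wrist_force: [-18.3, -8.4, 9.9]
grip_width: 0.0002
gripper_force: 9.6
```

>>> play_rows(
  series=[
    [2, 0, 0, 0, 0, 0],
    [0, 0, 0, 0, 0, 0],
    [0, 0, 0, 0, 0, 0],
  ],
)

```text
clock: 19.15
ee_pos: [0.4952, 0.0048, 0.0374]
orientation: [[-1.0, 0.002, -0.017], [0.002, 1.0, -0.0], [0.017, -0.0, -1.0]]
wrist_force: [-23.5, -9.2, 12.8]
grip_width: 0.0001
gripper_force: 11.7
```

>>> play_rows(
  series=[
    [2, 0, 0, 0, 0, 0],
    [0, 0, 0, 0, 0, 0],
    [0, 0, 0, 0, 0, 0],
  ],
)

```text
clock: 19.52
ee_pos: [0.4954, 0.0047, 0.0372]
orientation: [[-1.0, 0.002, -0.021], [0.002, 1.0, -0.0], [0.021, -0.0, -1.0]]
wrist_force: [-28.2, -9.6, 17.3]
grip_width: -0.0002
gripper_force: 14.7
```

The lever is at its stop: 5 N more force moved it only 0.2 mm. I'll back off, rise and look.

>>> play_rows(
  series=[
    [-12, 0, 0, 0, 0, 0],
    [-18, 0, 0, 0, 0, 0],
    [0, 0, 40, 0, 0, 0],
    [0, 0, 50, 0, 0, 0],
    [-20, -40, 50, 0, 0, 0],
    [-40, -40, 20, 0, 0, 0],
    [-30, -50, 0, 0, 0, 0],
    [0, -50, 0, 0, 0, 0],
    [0, -50, 0, 0, 0, 0],
    [0, 0, 0, 0, 0, 0],
  ],
)

```text
clock: 20.78
ee_pos: [0.3865, -0.225, 0.1952]
orientation: [[-1.0, 0.006, 0.002], [0.006, 1.0, -0.002], [-0.002, -0.002, -1.0]]
wrist_force: [-0.2, 0.3, -1.4]
grip_width: -0.0005
gripper_force: 0.0
```

Run:
```python
from h import *
a=vision.snapshot("top")[160:270,190:362];b=vision.snapshot("scene")[170:280,220:392]
cv2.imwrite("pics/t7.png",cv2.resize(np.vstack([a,b]),None,fx=2.7,fy=2.7,interpolation=cv2.INTER_CUBIC))
```

```text
(no output)
```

View pics/t7.png

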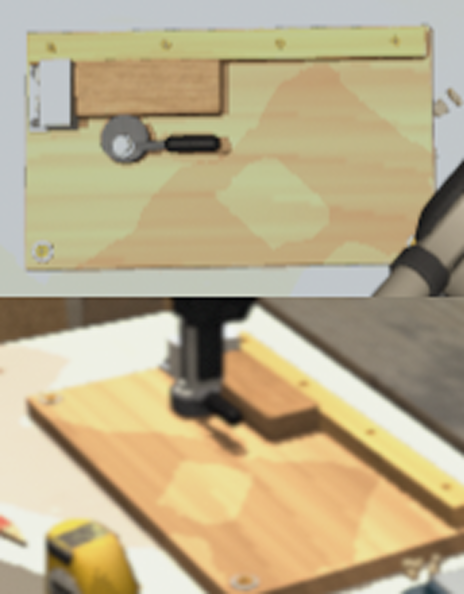

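The picture shows the offcut flush to the fence and butted to the block. The lever lies parallel to the fence: pivot (124,145), grip (193,143).

```bash
python3 -c "
from workcell import manip
print(manip.job_done())"
```

```text
the job is handed in; nothing more can be done
None
```

The offcut lies flat to the fence with its end against the bushing block, the cam lever is round at its stop, and the job was handed in at about 21 s on the robot's clock.

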